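Earth yourself, then start the board test

ROBOT

A 6-joint arm with a two-finger parallel gripper is mounted at the origin on the work surface. World frame = base frame: x ahead of the robot, y to its left, z up, the work surface at z = 0. Lengths are in m, angles in degrees, forces in N, time in s.
With the tool pointing down it reaches from about 0.3 to 0.75 m from the base axis. Payload 8.5 kg.
Tool frame: the origin (TCP) lies at the very end of the fingers, on their centre line; the grasp point (between the pads) lies 19 mm behind it; z points along the fingers, y is the line along which they close (so a half turn about z gives the same grasp; the last joint's range is limited). The gripper opens to 85 mm and grips with 20 to 120 N. Pads are 22 mm wide; open, the fingers measure 114 mm over their backs; the gripper's body (76 mm by 85 mm) begins 54 mm behind the grasp point. The pads swing forward as they close: fully open they stand 13 mm farther back than shut.
Start: joints at [-82.179, 21.807, 74.336, -0, 83.858, -12.336], TCP at [0.19, -0.516, 0.197] pointing down, gripper open.
Joint ranges: [-178.18, 178.18], [-50.72, 133.34], [12.68, 142.11], [-81.47, 261.47], [9.98, 163.14], [-165.26, 165.26]. Speed limits (degrees/s): [136.94, 136.94, 180, 180, 180, 180].

INTERFACE

Orientations are given as a 3x3 rotation matrix whose columns are the frame's x, y, z axes.
In Python, from rig import env gives the robot as it stands.
- The arm moves only by the tool move_arm, never from a script. Its argument "plan" is a list of rows, each a list of 7 numbers: the turn, a rotation vector about the tool's x, y, z in degrees, then the shift along the tool's x, y, z in cm, then the gripper command: -1 is shut, 1 is fully open, values between are in proportion. In form: [[ax, ay, az, tx, ty, tz, jaw], ...]. A call has 1 to 5 rows; each row is the pose to reach, as a shift and turn from the pose commanded when the call began, along the tool's axes at that moment; what a row does not reach only later rows make up. A row lasts 1/10 s, in which the tool goes at most 50 mm and 8.59 degrees, less where a joint would pass 70% of its speed; a pose out of reach is approached as far as the arm can. A call with a gripper value outside its range is refused whole. The fingers move at their own pace and stop on an object; "squeeze" is the grip in N (left out, the last holds). Time passes only in rows, so rows that repeat a pose let the fingers close. It gives the time, the measured TCP pose, the force, the opening and the grip force at its end, in the units of the state.
- env.observe(): the state, without advancing time (a new reading comes with each control period).
- env.get_image(name): name is "scene" or "top" or "wrist"; returns a dict with "color" (480x640x3 uint8, red, green, blue), "fov_y" (degrees; the focal length in pixels is half the picture's height over the tangent of half this angle, whatever the lens; pixels are square), "cx", "cy" (the principal point, pixels), "R" (3x3) and "t" (3): a world point X has camera coordinates R X + t. Camera axes: x right, y down, z forward; pixel columns grow to the right and rows downward; lengths in m; the calibration is good to about 2 mm. A picture is of the moment at which its call begins. There is no depth.
- env.close_job(): hands the job in; it is judged then, once.
Trained networks look in a picture, given as the dict that the camera call returned (one of the last four; its "shot" number tells which), for a name from the list of things; names that differ only in an ending like _2 or _b are one class to them, and where a whole thing is asked for, a point or a joint stands for the part that bears it (a point fixed in the world has none). Each returns a list of dicts, best first, with "conf" (0 to 1); they miss things now and then, are a little off and sometimes report something else, mostly with a low value. They report only what shows in the picture. A call takes as long as a camera call.
- env.outline_of(target, picture): "mask" (480x640 bool, what is visible of it) and "bbox" ([centre column, centre row, width, height] in pixels, round what is visible of it).
- env.tip_of(target, picture): "pixel" ([column, row] in pixels: a listed point, or the origin of a listed thing).
The state is a dict: "time_s": time; "q": joint angles; "qvel": joint speeds; "joint_efforts": joint torques, N m; "position": TCP position; "tool_rot": TCP orientation; "ft_force": force on the tool from outside, world axes, zero at the start; "wrist_torque": the same for the moment, N m; "grip_width": finger opening in m; "gripper_force": force on a finger pad.
Only numpy, scipy, OpenCV 4.12 (cv2) and the standard library are available. Lean on these libraries where they do the work, as an engineer would, in place of code of your own. Each camera call takes 0.05 s, during which the arm holds its last target. There are 200 camera calls.

TASK

Before starting the board test, earth yourself: with the fingertips press lightly on the flat round steel plate on top of the earthing block, so that it sinks a little, and stay on it for about a second. Then go to the test jig and gently press its round key well down (past half of its travel) with the fingertips, let it spring back and withdraw. Touch nothing else: grasp, lift or shift nothing, neither the loose things nor the earthing block, and leave the other keys and the circuit board alone.

Things in the scene. Friction and masses are not known exactly. Their poses are not given: they have to be found in the camera images.
- jig: Board test jig, a low white case fixed to the bench: 200 mm (its x) by 280 mm (its y), top face 40 mm above the bench; origin under its centre, x away from the robot, z up. A row of four keys runs along its y, 62 mm in front (-x) of its centre, 65 mm apart, in any order. Its rear half carries a fixed green circuit board with parts up to 60 mm above the bench.
- round_key: A push key on the jig's top: the ROUND one, 30 mm across: black cap on a aluminium collar (36 x 46 mm, 5 mm high). Origin: centre of the collar's underside, on the jig's top face; the collar's top is 5 mm and the released cap's flat top 19 mm above the origin; z up, y along the jig's row of keys. This is the key to press.
- round_top (a point): Centre of the round key's cap top; it sinks with the cap (59 mm above the bench when released).
- round_cap (a joint): How far the round key is pressed, m: 0 released, 0.006 fully down. Springs back by itself. Spring about 1.3 N per mm: 0.5 N starts it, 4.4 N holds it half way, 8.3 N fully down.
- square_a_key: A push key on the jig's top: a square one, 26 x 26 mm: black cap on a aluminium collar (36 x 46 mm, 5 mm high). Origin: centre of the collar's underside, on the jig's top face; the collar's top is 5 mm and the released cap's flat top 19 mm above the origin; z up, y along the jig's row of keys. Leave alone.
- square_a_cap (a joint): How far that square key is pressed, m (0 released to 0.006); same spring.
- square_b_key: A push key on the jig's top: another square one, 26 x 26 mm: black cap on a aluminium collar (36 x 46 mm, 5 mm high). Origin: centre of the collar's underside, on the jig's top face; the collar's top is 5 mm and the released cap's flat top 19 mm above the origin; z up, y along the jig's row of keys. Leave alone.
- square_b_cap (a joint): How far that square key is pressed, m (0 released to 0.006); same spring.
- oblong_key: A push key on the jig's top: the oblong one, 14 x 40 mm, long along y: black cap on a aluminium collar (36 x 46 mm, 5 mm high). Origin: centre of the collar's underside, on the jig's top face; the collar's top is 5 mm and the released cap's flat top 19 mm above the origin; z up, y along the jig's row of keys. Leave alone.
- oblong_cap (a joint): How far the oblong key is pressed, m (0 released to 0.006); same spring.
- earth_block: Earthing block: loose black block 66 x 66 mm, its top 32 mm above the bench, 0.4 to 0.9 kg, with a flat round bare steel touch plate, 46 mm across, on top. Stands left or right of the jig. Origin: centre of its underside, z up.
- touch_top (a point): Centre of the touch plate's flat top, 42 mm above the bench when not pressed; it sinks with the plate.
- touch_plate (a joint): How far the touch plate is pressed in, m: 0 free, 0.004 fully in. Spring about 2 N per mm: 0.4 N starts it, 8.4 N holds it fully in.
- board_weight: Leave alone. Board weight: loose, the same black 66 x 66 x 32 mm block as the earthing block, but with a tall steel knob (24 mm across, top 64 mm above the bench) instead of the plate; on the other side of the jig. Origin: centre of its underside.
- capacitor: Leave alone. Bare aluminium capacitor, 20 mm across and 36 mm high, standing loose on the jig behind the keys. Origin: centre of its underside.
- relay: Leave alone. Grey relay, 22 x 28 x 36 mm high, standing loose on the jig behind the keys. Origin: centre of its underside.
- tape_roll: Leave alone. Roll of tape lying flat, 90 mm across, 24 mm high. Origin: centre of its underside.
- screw_jar: Leave alone. Small clear jar with a cap, 44 mm across, 50 mm high. Origin: centre of its underside.
- screwdriver: Leave alone. Screwdriver, 170 mm long, lying on the bench beyond the jig, along its own x.

How it is judged (in metres and radians):
On the way, in this order (a step that is already met when the one before it is completed fails the run):
1. the fingertips rest on the touch plate of the earthing block, pressed in by more than 0.3 mm, for half a second (value of joint touch_plate above 0.0003 m and contact force between the fingers and earth_block above 0.4 N), for 0.5 s.
2. the fingers are off the earthing block and press the round key down by more than 3 of its 6 mm (value of joint touch_plate below 0.0003 m and value of joint round_cap above 0.003 m and contact force between the fingers and round_key above 1 N), for 0.1 s.
At the end, for the whole second after the job is handed in: The touch plate and all four keys are released (within 1 mm of their free position, the plate 0.5 mm); the earthing block and every loose thing are at rest within 12 mm of where they began, and those that stood are still upright (within 0.15 rad) (value of joint touch_plate below 0.0005 m and value of joint each of round_cap, square_a_cap, square_b_cap, oblong_cap below 0.001 m and distance of each of earth_block, board_weight, capacitor, relay, tape_roll, screw_jar, screwdriver from where it was at the start of the episode below 0.012 m and linear speed of each of earth_block, board_weight, capacitor, relay, tape_roll, screw_jar, screwdriver below 0.02 m/s and angle between each of earth_block, board_weight, capacitor, relay, tape_roll, screw_jar's own z axis and vertical below 0.15 rad).
It fails at once if a key other than the round one is pressed (more than 1.5 mm) (value of joint any of square_a_cap, square_b_cap, oblong_cap above 0.0015 m).
It fails at once if the earthing block or a loose thing (board weight, capacitor, relay, tape roll, screw jar, screwdriver) is moved or lifted by more than 12 mm (distance of any of earth_block, board_weight, capacitor, relay, tape_roll, screw_jar, screwdriver from where it was at the start of the episode above 0.012 m).
It fails at once if the earthing block is pressed with more than 20 N (contact force between the fingers and earth_block above 20 N).
It fails at once if the round key is pressed with more than 25 N (contact force between the fingers and round_key above 25 N).
It fails at once if the jig's case or circuit board is touched with more than 5 N (contact force between any of the fingers, the arm and jig above 5 N).
It also fails if it takes over 46 s, if anything falls off the work surface, if the arm or the gripper's body presses on something with over 40 N, if the wrist force passes 120 N, or if a joint passes its speed limit or range.

## Working session

There is one attempt and no reset: what is moved stays moved. The work goes in short steps, Python scripts to look and compute and a tool call to move; the robot and the scene stay as the last step left them, time stands still between calls to the robot, and variables do not carry over. Pictures are saved under pics/ and viewed, at most 10 in all, crops included, and the job is handed in when it is done.

Besides the shell and the picture viewer there is one more tool, called after "Call:" as name([rows], argument=value, ...), one row to a line, values as JSON. move_arm: Moves the arm, as the interface text tells. Its arguments: {"type":"object","properties":{"plan":{"type":"array"},"squeeze":{"type":"number"}},"required":["plan"]}

```bash
mkdir -p pics
cat > h.py <<'E'
import numpy as np, cv2
from rig import env
def ray(p,px,z):
    f=240/np.tan(np.radians(p["fov_y"])/2); R=np.array(p["R"]);t=np.array(p["t"])
    d=R.T@np.array([(px[0]-p["cx"])/f,(px[1]-p["cy"])/f,1]); c=-R.T@t
    return c+d*(z-c[2])/d[2]
def save(p,n): cv2.imwrite("pics/"+n,cv2.cvtColor(p["color"],cv2.COLOR_RGB2BGR))
Z=dict(round_top=.059,touch_top=.042,jig=0,square_a_key=.04,oblong_key=.04,board_weight=0,capacitor=.04,relay=.04,tape_roll=0,screw_jar=0,earth_block=0,round_key=.04)
def look(c,names):
    p=env.get_image(c)
    for n in names:
        for r in env.tip_of(n,p)[:3]: print(c,n,round(r["conf"],2),np.round(r["pixel"],0),np.round(ray(p,r["pixel"],Z[n]),4))
    return p
E
python3 - <<'E'
from h import *
for c in("top","scene"): save(look(c,Z),c+"1.png")
s=env.observe();print(s["time_s"],s["position"],s["tool_rot"],s["grip_width"])
E
```

```text
top round_top 0.55 [284. 335.] [0.4671 0.0707 0.059 ]
top touch_top 0.65 [482. 309.] [ 0.5046 -0.3097  0.042 ]
top jig 0.79 [298. 303.] [0.5313 0.0451 0.    ]
top square_a_key 0.94 [348. 338.] [ 0.4582 -0.0504  0.04  ]
top oblong_key 0.58 [250. 334.] [0.4728 0.1361 0.04  ]
top board_weight 0.69 [164. 321.] [0.5046 0.3118 0.    ]
top capacitor 0.63 [301. 308.] [0.5187 0.0381 0.04  ]
top relay 0.61 [250. 309.] [0.5193 0.1356 0.04  ]
top tape_roll 0.85 [166. 231.] [0.6904 0.3145 0.    ]
top screw_jar 0.77 [466. 222.] [ 0.6877 -0.3076  0.    ]
top screw_jar 0.41 [349. 335.] [ 0.4649 -0.0537  0.    ]
top earth_block 0.58 [473. 314.] [ 0.4988 -0.3027  0.    ]
top round_key 0.88 [282. 336.] [0.4668 0.0751 0.04  ]
scene round_top 0.57 [400. 202.] [0.4595 0.0717 0.059 ]
scene touch_top 0.67 [369. 230.] [0.5567 0.071  0.042 ]
scene touch_top 0.45 [263. 147.] [ 0.5059 -0.3059  0.042 ]
scene jig 0.93 [363. 232.] [0.5317 0.0373 0.    ]
scene square_a_key 0.61 [351. 180.] [ 0.4542 -0.0673  0.04  ]
scene oblong_key 0.8 [422. 223.] [0.4628 0.1345 0.04  ]
scene board_weight 0.63 [479. 292.] [0.5069 0.3071 0.    ]
scene capacitor 0.44 [368. 213.] [0.5144 0.0334 0.04  ]
scene relay 0.66 [403. 234.] [0.5153 0.1262 0.04  ]
scene tape_roll 0.64 [425. 353.] [0.6918 0.316  0.    ]
scene tape_roll 0.37 [267. 157.] [ 0.49   -0.3139  0.    ]
scene screw_jar 0.69 [203. 192.] [ 0.6841 -0.318   0.    ]
scene earth_block 0.9 [265. 161.] [ 0.5063 -0.3045  0.    ]
scene round_key 0.7 [397. 207.] [0.4569 0.0654 0.04  ]
scene round_key 0.69 [423. 348.] [0.7122 0.3215 0.04  ]
scene round_key 0.19 [373. 195.] [0.4609 0.0014 0.04  ]
1.3 [ 0.18950668 -0.51631305  0.19653314] [[ 9.38762357e-01  3.44565286e-01 -1.70429893e-05]
 [ 3.44565285e-01 -9.38762357e-01 -3.53810731e-05]
 [-2.81904064e-05  2.73419971e-05 -9.99999999e-01]] 0.085603299746296
```

View pictures.

View pics/top1.png

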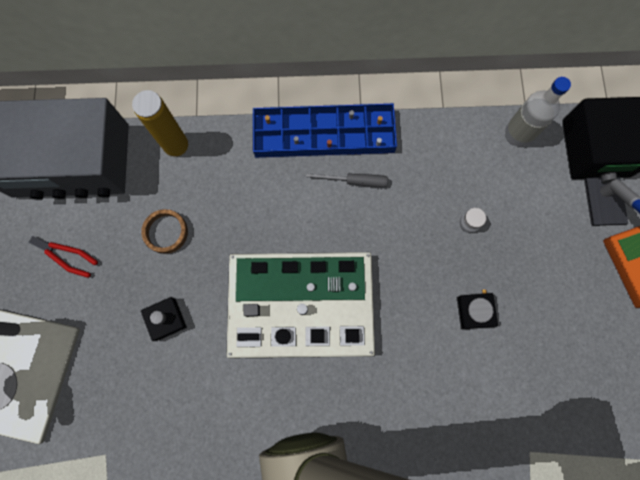

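View pics/scene1.png

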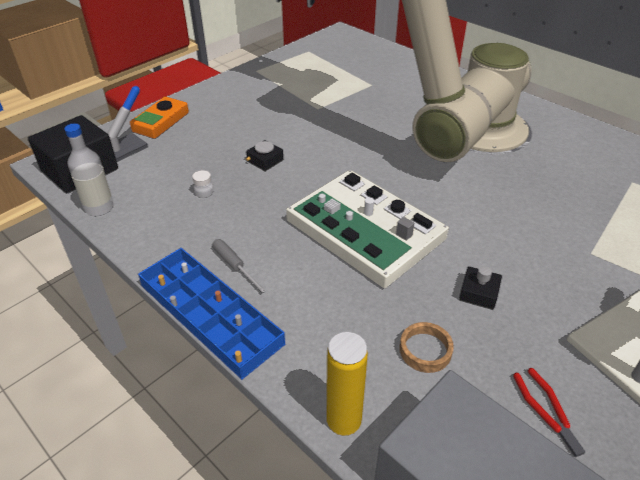

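The top view shows the touch plate at about (481,309), the round key at (284,335) with the oblong key on its left and the square keys on its right. The scene view agrees. I'll move above the plate with the fingers shut.

Call:
move_arm([
  [0,0,0,4.6,-1.1,0.5,-1],
  [0,0,0,9.2,-2.2,1,-1],
  [0,0,0,13.8,-3.3,1.5,-1],
  [0,0,0,18.4,-4.3,2,-1],
  [0,0,0,23,-5.4,2.5,-1],
])

```text
time_s: 1.8
position: [0.3882, -0.3852, 0.1715]
tool_rot: [[0.939, 0.344, 0.0], [0.344, -0.939, -0.0], [0.0, 0.0, -1.0]]
ft_force: [-0.2, -0.0, -0.4]
grip_width: 0.0119
gripper_force: 0.0
```

Call:
move_arm([
  [0,0,0,4.6,-1.1,1.2,-1],
  [0,0,0,8,-2.0,3,-1],
  [0,0,0,9.8,-2.5,4,-1],
  [0,0,0,9.8,-2.5,4,-1],
  [0,0,0,9.8,-2.5,4,-1],
])

```text
time_s: 2.3
position: [0.4701, -0.3293, 0.1317]
tool_rot: [[0.939, 0.345, -0.0], [0.345, -0.939, -0.0], [-0.0, 0.0, -1.0]]
ft_force: [-0.6, -0.2, -0.2]
grip_width: -0.0002
gripper_force: 0.0
```

Run:
```python
from h import *
p=look("wrist",["touch_top","earth_block"]);save(p,"w1.png")
s=env.observe();print(s["time_s"],s["position"],s["tool_rot"],s["grip_width"],s["ft_force"])
```

```text
wrist touch_top 0.55 [302. 178.] [ 0.5021 -0.3032  0.042 ]
wrist earth_block 0.65 [310. 174.] [ 0.5028 -0.3082  0.    ]
2.45 [ 0.46962412 -0.33015745  0.13225872] [[ 9.39248279e-01  3.43237782e-01  7.04008353e-04]
 [ 3.43238369e-01 -9.39247753e-01 -1.03909055e-03]
 [ 3.04583129e-04  1.21760669e-03 -9.99999212e-01]] -0.00021268572196995726 [-0.57125336  0.0081945   0.42741436]
```

View pics/w1.png

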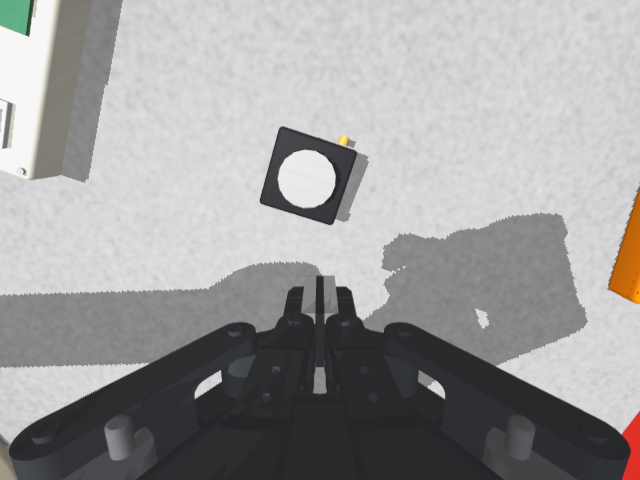

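The wrist view shows the plate at (306,178), about 4 cm along tool x and -1.1 cm along tool y. Next I'll go to just above it.

Call:
move_arm([
  [0,0,0,3.0,-0.8,2,-1],
  [0,0,0,4.0,-1.1,4,-1],
  [0,0,0,4.0,-1.1,6,-1],
  [0,0,0,4.0,-1.1,7.5,-1],
  [0,0,0,4.0,-1.1,8.2,-1],
])

```text
time_s: 2.95
position: [0.5031, -0.3055, 0.0487]
tool_rot: [[0.939, 0.343, -0.001], [0.343, -0.939, 0.001], [-0.001, -0.001, -1.0]]
ft_force: [-0.5, -0.0, 0.6]
grip_width: 0.0004
gripper_force: 0.0
```

Call:
move_arm([
  [0,0,0,0,0,0.1,-1],
  [0,0,0,0,0,0.2,-1],
  [0,0,0,0,0,0.2,-1],
])

```text
time_s: 3.25
position: [0.5041, -0.3055, 0.0483]
tool_rot: [[0.939, 0.344, 0.001], [0.344, -0.939, -0.001], [0.001, 0.001, -1.0]]
ft_force: [-0.5, 0.3, -0.1]
grip_width: 0.0001
gripper_force: 0.0
```

Call:
move_arm([
  [0,0,0,0,0,0.1,-1],
  [0,0,0,0,0,0.2,-1],
  [0,0,0,0,0,0.3,-1],
  [0,0,0,0,0,0.4,-1],
  [0,0,0,0,0,0.4,-1],
])

```text
time_s: 3.75
position: [0.5039, -0.3049, 0.0434]
tool_rot: [[0.939, 0.345, -0.0], [0.345, -0.939, 0.0], [-0.0, -0.0, -1.0]]
ft_force: [-0.3, 0.3, -0.3]
grip_width: -0.0001
gripper_force: 0.0
```

Call:
move_arm([
  [0,0,0,0,0,0.1,-1],
  [0,0,0,0,0,0.2,-1],
  [0,0,0,0,0,0.3,-1],
  [0,0,0,0,0,0.3,-1],
  [0,0,0,0,0,0.3,-1],
])

```text
time_s: 4.25
position: [0.504, -0.305, 0.0405]
tool_rot: [[0.939, 0.345, -0.0], [0.345, -0.939, 0.0], [-0.0, -0.0, -1.0]]
ft_force: [0.9, 0.1, -0.5]
grip_width: -0.0003
gripper_force: 0.0
```

Call:
move_arm([
  [0,0,0,0,0,0.1,-1],
  [0,0,0,0,0,0.1,-1],
  [0,0,0,0,0,0.1,-1],
])

```text
time_s: 4.55
position: [0.504, -0.305, 0.0395]
tool_rot: [[0.939, 0.345, -0.0], [0.345, -0.939, 0.0], [-0.0, -0.0, -1.0]]
ft_force: [-0.3, 0.2, 0.3]
grip_width: -0.0
gripper_force: 0.0
```

Call:
move_arm([
  [0,0,0,0,0,0.1,-1],
  [0,0,0,0,0,0.1,-1],
  [0,0,0,0,0,0.1,-1],
])

```text
time_s: 4.85
position: [0.5039, -0.305, 0.0385]
tool_rot: [[0.939, 0.345, -0.0], [0.345, -0.939, 0.0], [-0.0, -0.0, -1.0]]
ft_force: [0.2, -0.5, 0.2]
grip_width: -0.0
gripper_force: 0.0
```

Run:
```python
from h import *
p=env.get_image("wrist");q=env.get_image("scene")
a=p["color"][100:400,140:500];b=cv2.resize(q["color"][90:190,205:325],(360,300),interpolation=cv2.INTER_CUBIC)
save({"color":np.hstack([a,b])},"c2.png")
print(env.observe()["ft_force"],env.observe()["position"])
```

```text
[ 0.66193502 -0.54031406  1.23100418] [ 0.50395868 -0.30502874  0.03852205]
```

View pics/c2.png

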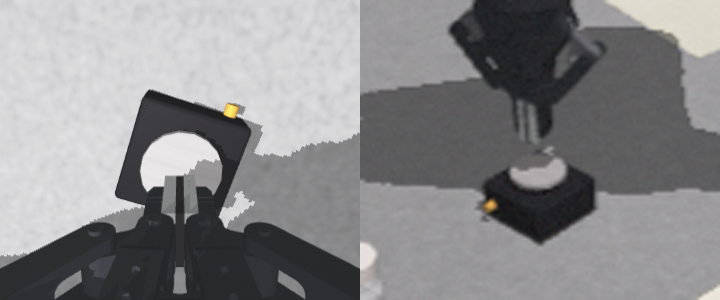

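The wrist view has the tip at about (320,278) over the plate. The scene crop shows a visible gap between tip (262,137) and plate (265,147). I'll check this against the projected TCP.

Run:
```python
from h import *
def proj(p,X):
    f=240/np.tan(np.radians(p["fov_y"])/2); c=np.array(p["R"])@X+np.array(p["t"]); return np.round([f*c[0]/c[2]+p["cx"],f*c[1]/c[2]+p["cy"]],1)
for c in("scene","wrist","top"):
    p=look(c,["touch_top"])
    for z in (.0385,.05,.06): print(c,z,proj(p,np.array([.504,-.305,z])))
    if c!="top":
        m=env.outline_of("touch_top",p)
        for r in m[:2]: print(r["conf"],r["bbox"])
```

```text
scene touch_top 0.71 [263. 146.] [ 0.5037 -0.3079  0.042 ]
scene 0.0385 [264.2 147.9]
scene 0.05 [263.9 144. ]
scene 0.06 [263.6 140.5]
0.7 [263.6, 146.8, 22.0, 10.5]
wrist touch_top 0.98 [317. 268.] [ 0.504  -0.3042  0.042 ]
wrist 0.0385 [318.7 265.8]
wrist 0.05 [318.6 273.7]
wrist 0.06 [318.6 281.5]
0.89 [317.8, 261.6, 85.5, 66.1]
top touch_top 0.53 [478. 309.] [ 0.5049 -0.302   0.042 ]
top touch_top 0.33 [285. 332.] [0.4744 0.0688 0.042 ]
top 0.0385 [479.6 309.3]
top 0.05 [481.4 308.7]
top 0.06 [483.  308.3]
```

The fingertips really sit about 1 cm above the plate, so I'll keep going down by force.

Call:
move_arm([
  [0,0,0,0,0,0.1,-1],
  [0,0,0,0,0,0.2,-1],
  [0,0,0,0,0,0.3,-1],
  [0,0,0,0,0,0.3,-1],
  [0,0,0,0,0,0.3,-1],
])

```text
time_s: 5.85
position: [0.504, -0.305, 0.0355]
tool_rot: [[0.939, 0.345, -0.0], [0.345, -0.939, 0.0], [-0.0, -0.0, -1.0]]
ft_force: [-0.1, 0.3, 0.1]
grip_width: -0.0002
gripper_force: 0.0
```

Call:
move_arm([
  [0,0,0,0,0,0.1,-1],
  [0,0,0,0,0,0.2,-1],
  [0,0,0,0,0,0.2,-1],
])

```text
time_s: 6.15
position: [0.5039, -0.3049, 0.0333]
tool_rot: [[0.939, 0.345, -0.0], [0.345, -0.939, 0.0], [-0.0, -0.0, -1.0]]
ft_force: [1.2, 0.1, -0.0]
grip_width: -0.0
gripper_force: 0.0
```

Call:
move_arm([
  [0,0,0,0,0,0.1,-1],
  [0,0,0,0,0,0.2,-1],
  [0,0,0,0,0,0.2,-1],
])

```text
time_s: 6.45
position: [0.5039, -0.305, 0.0313]
tool_rot: [[0.939, 0.345, -0.0], [0.345, -0.939, 0.0], [-0.0, -0.0, -1.0]]
ft_force: [-0.1, -0.1, -0.5]
grip_width: 0.0001
gripper_force: 0.0
```

Run:
```python
from h import *
p=env.get_image("wrist");q=env.get_image("scene")
a=p["color"][100:400,140:500];b=cv2.resize(q["color"][110:170,229:301],(360,300),interpolation=cv2.INTER_CUBIC)
save({"color":np.hstack([a,b])},"c3.png")
print(env.observe()["ft_force"],env.observe()["position"])
```

```text
[-0.00455148 -0.14949741 -0.27681622] [ 0.50394421 -0.30498577  0.03150101]
```

View pics/c3.png

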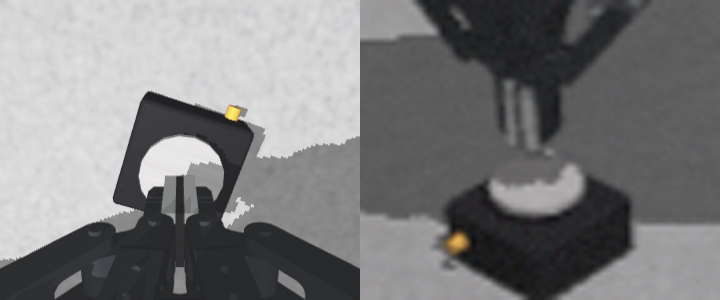

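Still clear: tip at scene (261,140), plate at (264,147), and no force. I'll carry on down.

Call:
move_arm([
  [0,0,0,0,0,0.1,-1],
  [0,0,0,0,0,0.2,-1],
  [0,0,0,0,0,0.3,-1],
  [0,0,0,0,0,0.3,-1],
])

```text
time_s: 6.95
position: [0.5039, -0.3049, 0.0284]
tool_rot: [[0.939, 0.345, -0.0], [0.345, -0.939, 0.0], [-0.0, -0.0, -1.0]]
ft_force: [1.2, 0.2, -0.3]
grip_width: -0.0002
gripper_force: 0.0
```

Call:
move_arm([
  [0,0,0,0,0,0.1,-1],
  [0,0,0,0,0,0.2,-1],
  [0,0,0,0,0,0.2,-1],
])

```text
time_s: 7.25
position: [0.5039, -0.3049, 0.0264]
tool_rot: [[0.939, 0.345, -0.0], [0.345, -0.939, 0.0], [-0.0, -0.0, -1.0]]
ft_force: [0.7, -0.9, -0.4]
grip_width: -0.0003
gripper_force: 0.0
```

Call:
move_arm([
  [0,0,0,0,0,0.1,-1],
  [0,0,0,0,0,0.2,-1],
  [0,0,0,0,0,0.2,-1],
])

```text
time_s: 7.55
position: [0.5039, -0.3049, 0.0244]
tool_rot: [[0.939, 0.345, -0.0], [0.345, -0.939, 0.0], [-0.0, -0.0, -1.0]]
ft_force: [-0.5, 0.5, 0.1]
grip_width: -0.0002
gripper_force: 0.0
```

Run:
```python
from h import *
p=env.get_image("wrist");q=env.get_image("scene")
a=p["color"][200:320,250:394];a=cv2.resize(a,(360,300));b=cv2.resize(q["color"][110:170,229:301],(360,300),interpolation=cv2.INTER_CUBIC)
save({"color":np.hstack([a,b])},"c4.png")
print(env.observe()["ft_force"],env.observe()["position"])
```

```text
[ 0.46091721 -0.01709016 -0.02061448] [ 0.50397262 -0.30502697  0.02452046]
```

View pics/c4.png

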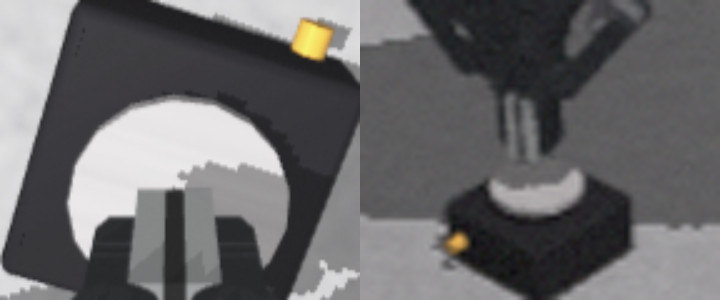

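Run:
```python
from h import *
p=env.get_image("wrist");q=env.get_image("scene")
for z in (.03,.04,.045,.05,.055,.06): print(z,ray(p,(319.5,275),z)[:2],ray(q,(262,142.4),z)[:2])
R=np.array(p["R"]);print("wristcam",-R.T@np.array(p["t"]))
```

```text
0.03 [ 0.50107521 -0.30655602] [ 0.48380651 -0.336683  ]
0.04 [ 0.50507532 -0.30509059] [ 0.49326304 -0.32498929]
0.045 [ 0.50707537 -0.30435788] [ 0.49799131 -0.31914244]
0.05 [ 0.50907543 -0.30362517] [ 0.50271957 -0.31329559]
0.055 [ 0.51107548 -0.30289245] [ 0.50744784 -0.30744873]
0.06 [ 0.51307554 -0.30215974] [ 0.5121761  -0.30160188]
wristcam [ 0.57001062 -0.28130177  0.20233378]
```

Triangulation puts the real tip about 30 mm above the reported TCP, roughly 13 mm above the plate.

Call:
move_arm([
  [0,0,0,0,0,0.2,-1],
  [0,0,0,0,0,0.4,-1],
  [0,0,0,0,0,0.6,-1],
  [0,0,0,0,0,0.6,-1],
  [0,0,0,0,0,0.6,-1],
])

```text
time_s: 8.25
position: [0.5039, -0.305, 0.0184]
tool_rot: [[0.939, 0.345, -0.0], [0.345, -0.939, 0.0], [-0.0, -0.0, -1.0]]
ft_force: [-0.4, 0.4, -0.4]
grip_width: -0.0001
gripper_force: 0.0
```

Call:
move_arm([
  [0,0,0,0,0,0.1,-1],
  [0,0,0,0,0,0.2,-1],
  [0,0,0,0,0,0.2,-1],
])

```text
time_s: 8.55
position: [0.5039, -0.305, 0.0164]
tool_rot: [[0.939, 0.345, -0.0], [0.345, -0.939, 0.0], [-0.0, -0.0, -1.0]]
ft_force: [0.6, -0.3, -0.7]
grip_width: -0.0001
gripper_force: 0.0
```

Call:
move_arm([
  [0,0,0,0,0,0.1,-1],
  [0,0,0,0,0,0.15,-1],
  [0,0,0,0,0,0.15,-1],
])

```text
time_s: 8.85
position: [0.5039, -0.305, 0.0149]
tool_rot: [[0.939, 0.345, -0.0], [0.345, -0.939, 0.0], [-0.0, -0.0, -1.0]]
ft_force: [0.7, 0.7, 0.8]
grip_width: 0.0002
gripper_force: 0.0
```

Call:
move_arm([
  [0,0,0,0,0,0.1,-1],
  [0,0,0,0,0,0.1,-1],
])

```text
time_s: 9.05
position: [0.5039, -0.305, 0.0139]
tool_rot: [[0.939, 0.345, -0.0], [0.345, -0.939, 0.0], [-0.0, -0.0, -1.0]]
ft_force: [-0.1, 0.8, 0.7]
grip_width: 0.0005
gripper_force: 0.0
```

Call:
move_arm([
  [0,0,0,0,0,0.1,-1],
  [0,0,0,0,0,0.1,-1],
])

```text
time_s: 9.25
position: [0.5039, -0.3049, 0.0129]
tool_rot: [[0.939, 0.345, -0.0], [0.345, -0.939, 0.0], [-0.0, -0.0, -1.0]]
ft_force: [0.1, 0.4, -0.7]
grip_width: -0.0005
gripper_force: 0.0
```

Run:
```python
from h import *
p=env.get_image("wrist");q=env.get_image("scene")
a=p["color"][200:320,250:394];a=cv2.resize(a,(360,300));b=cv2.resize(q["color"][110:170,229:301],(360,300),interpolation=cv2.INTER_CUBIC)
save({"color":np.hstack([a,b])},"c5.png")
print(env.observe()["ft_force"],env.observe()["position"])
```

```text
[-0.13238283 -0.10691766  0.36945822] [ 0.5039439  -0.30498214  0.01298075]
```

View pics/c5.png

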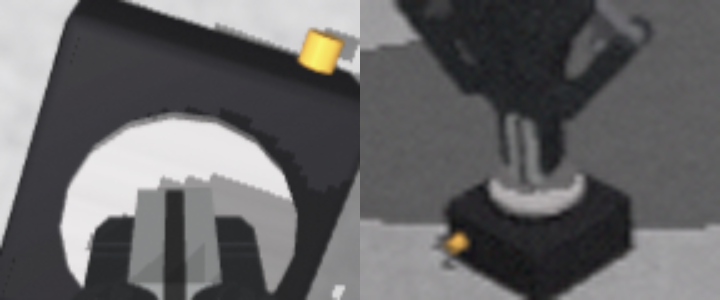

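The tip (scene 262,147) and its shadow have almost met on the plate, so I'll continue in 1 mm steps.

Call:
move_arm([
  [0,0,0,0,0,0.1,-1],
  [0,0,0,0,0,0.1,-1],
])

```text
time_s: 9.55
position: [0.5039, -0.305, 0.0119]
tool_rot: [[0.939, 0.345, -0.0], [0.345, -0.939, 0.0], [-0.0, -0.0, -1.0]]
ft_force: [-0.6, -0.9, 0.4]
grip_width: 0.0002
gripper_force: 0.0
```

Call:
move_arm([
  [0,0,0,0,0,0.1,-1],
  [0,0,0,0,0,0.1,-1],
])

```text
time_s: 9.75
position: [0.5039, -0.305, 0.0109]
tool_rot: [[0.939, 0.345, -0.0], [0.345, -0.939, 0.0], [-0.0, -0.0, -1.0]]
ft_force: [0.8, 0.3, -0.7]
grip_width: -0.0004
gripper_force: 0.0
```

Call:
move_arm([
  [0,0,0,0,0,0.1,-1],
  [0,0,0,0,0,0.1,-1],
])

```text
time_s: 9.95
position: [0.5039, -0.305, 0.0099]
tool_rot: [[0.939, 0.345, -0.0], [0.345, -0.939, 0.0], [-0.0, -0.0, -1.0]]
ft_force: [-0.4, -0.4, 0.2]
grip_width: 0.0002
gripper_force: 0.0
```

Call:
move_arm([
  [0,0,0,0,0,0.1,-1],
  [0,0,0,0,0,0.1,-1],
])

```text
time_s: 10.15
position: [0.5039, -0.3049, 0.0089]
tool_rot: [[0.939, 0.345, -0.0], [0.345, -0.939, 0.0], [-0.0, -0.0, -1.0]]
ft_force: [-0.0, 0.2, 1.6]
grip_width: -0.0
gripper_force: 0.0
```

Call:
move_arm([
  [0,0,0,0,0,0.1,-1],
  [0,0,0,0,0,0.1,-1],
  [0,0,0,0,0,0.1,-1],
])

```text
time_s: 10.45
position: [0.504, -0.305, 0.008]
tool_rot: [[0.939, 0.345, -0.0], [0.345, -0.939, 0.0], [0.0, -0.0, -1.0]]
ft_force: [-0.0, -0.2, 0.3]
grip_width: -0.0003
gripper_force: 0.0
```

Call:
move_arm([
  [0,0,0,0,0,0.1,-1],
  [0,0,0,0,0,0.1,-1],
  [0,0,0,0,0,0.1,-1],
])

```text
time_s: 10.75
position: [0.504, -0.3051, 0.0071]
tool_rot: [[0.939, 0.345, 0.0], [0.345, -0.939, -0.0], [0.0, 0.0, -1.0]]
ft_force: [1.0, -0.6, 0.6]
grip_width: -0.0
gripper_force: 0.3
```

Run:
```python
from h import *
F=[]
for i in range(4): p=env.get_image("scene" if i%2 else "wrist");F.append(env.observe()["ft_force"]);
print(np.mean(F,0))
p=env.get_image("wrist");q=env.get_image("scene")
a=p["color"][200:320,250:394];a=cv2.resize(a,(360,300));b=cv2.resize(q["color"][125:165,240:288],(360,300),interpolation=cv2.INTER_CUBIC)
save({"color":np.hstack([a,b])},"c6.png")
```

```text
[ 0.5137626  -0.35687269  0.71120522]
```

View pics/c6.png

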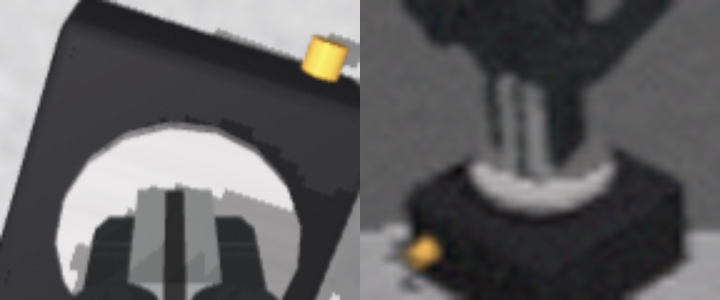

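The tip now meets the plate in both views, with a mean force of about 0.7 N. I'll press another 1 mm.

Call:
move_arm([
  [0,0,0,0,0,0.1,-1],
  [0,0,0,0,0,0.1,-1],
  [0,0,0,0,0,0.1,-1],
])

```text
time_s: 11.35
position: [0.504, -0.3051, 0.0061]
tool_rot: [[0.939, 0.345, 0.0], [0.345, -0.939, -0.0], [0.0, 0.0, -1.0]]
ft_force: [-0.4, 0.6, 2.0]
grip_width: -0.0004
gripper_force: 1.2
```

Call:
move_arm([
  [0,0,0,0,0,0.1,-1],
  [0,0,0,0,0,0.1,-1],
  [0,0,0,0,0,0.1,-1],
  [0,0,0,0,0,0.1,-1],
  [0,0,0,0,0,0.1,-1],
])

```text
time_s: 11.85
position: [0.504, -0.3051, 0.0051]
tool_rot: [[0.939, 0.345, 0.0], [0.345, -0.939, -0.0], [0.0, 0.0, -1.0]]
ft_force: [-0.1, 1.3, 4.7]
grip_width: -0.0004
gripper_force: 2.2
```

Call:
move_arm([
  [0,0,0,0,0,0,-1],
  [0,0,0,0,0,0,-1],
  [0,0,0,0,0,0,-1],
  [0,0,0,0,0,0,-1],
  [0,0,0,0,0,0,-1],
])

```text
time_s: 12.35
position: [0.504, -0.3051, 0.0051]
tool_rot: [[0.939, 0.345, 0.0], [0.345, -0.939, -0.0], [0.0, 0.0, -1.0]]
ft_force: [0.8, -0.6, 3.4]
grip_width: 0.0001
gripper_force: 2.3
```

The plate has been held pressed for over a second. I'll lift and travel to the round key; contact there should come at a TCP z of about 0.024.

Call:
move_arm([
  [0,0,0,0,0,-3,-1],
  [0,0,0,0,0,-7,-1],
  [0,0,0,0.5,-2,-10,-1],
  [0,0,0,1.5,-6,-10,-1],
  [0,0,0,2.7,-10.8,-10,-1],
])

```text
time_s: 12.85
position: [0.4918, -0.194, 0.1051]
tool_rot: [[0.939, 0.343, 0.001], [0.343, -0.939, -0.0], [0.0, 0.001, -1.0]]
ft_force: [0.5, 0.4, -0.7]
grip_width: 0.0
gripper_force: 0.0
```

Call:
move_arm([
  [0,0,0,1.2,-4.8,0,-1],
  [0,0,0,2.4,-9.6,0,-1],
  [0,0,0,3.6,-14.4,0,-1],
  [0,0,0,4.8,-19.2,0,-1],
  [0,0,0,5.4,-22,0,-1],
])

```text
time_s: 13.35
position: [0.4655, 0.0338, 0.1046]
tool_rot: [[0.938, 0.346, -0.002], [0.346, -0.938, 0.001], [-0.001, -0.001, -1.0]]
ft_force: [-0.2, 0.7, 0.5]
grip_width: -0.0001
gripper_force: 0.0
```

Call:
move_arm([
  [0,0,0,0,-2.0,0,-1],
  [0,0,0,0,-2.6,0,-1],
  [0,0,0,0,-2.6,0,-1],
])

```text
time_s: 13.65
position: [0.4577, 0.0555, 0.1048]
tool_rot: [[0.938, 0.346, -0.001], [0.346, -0.938, -0.0], [-0.001, -0.0, -1.0]]
ft_force: [0.8, -0.4, 0.4]
grip_width: -0.0001
gripper_force: 0.0
```

Run:
```python
from h import *
p=look("wrist",["round_top","round_key","capacitor","earth_block"]);save(p,"w2.png")
for r in env.outline_of("round_top",p)[:2]: print(r["conf"],r["bbox"],ray(p,r["bbox"][:2],.055))
s=env.observe();print(s["time_s"],s["position"])
```

```text
wrist round_key 0.6 [301. 217.] [0.4657 0.0727 0.04  ]
wrist capacitor 0.6 [374. 171.] [0.5153 0.0349 0.04  ]
wrist earth_block 0.48 [378. 247.] [ 0.4537 -0.0016  0.    ]
0.92 [300.3, 222.2, 44.8, 46.3] [0.46540498 0.07212931 0.055     ]
13.95 [0.45826512 0.05444258 0.10493152]
```

View pics/w2.png

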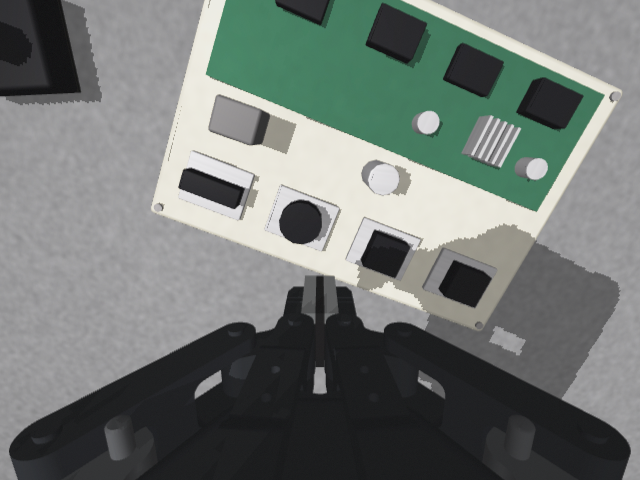

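The wrist view shows the round cap at (300,222), the capacitor at (380,180) and the neighbouring keys at (210,187) and (388,253). I'll correct by 1.3 cm in tool x and -1.4 cm in tool y, then descend.

Call:
move_arm([
  [0,0,0,1.3,-1.4,0,-1],
  [0,0,0,1.3,-1.4,3,-1],
  [0,0,0,1.3,-1.4,6,-1],
  [0,0,0,1.3,-1.4,7.4,-1],
  [0,0,0,1.3,-1.4,7.4,-1],
])

```text
time_s: 14.45
position: [0.4645, 0.0725, 0.0295]
tool_rot: [[0.939, 0.344, -0.004], [0.344, -0.939, 0.0], [-0.003, -0.002, -1.0]]
ft_force: [1.2, 0.6, -0.2]
grip_width: 0.0001
gripper_force: 0.0
```

Call:
move_arm([
  [0,0,0,0,0,0.1,-1],
  [0,0,0,0,0,0.2,-1],
  [0,0,0,0,0,0.3,-1],
  [0,0,0,0,0,0.3,-1],
  [0,0,0,0,0,0.3,-1],
])

```text
time_s: 14.95
position: [0.4656, 0.0728, 0.0284]
tool_rot: [[0.939, 0.345, 0.001], [0.345, -0.939, -0.0], [0.001, 0.0, -1.0]]
ft_force: [-0.7, -0.3, -0.2]
grip_width: -0.0002
gripper_force: 0.0
```

Run:
```python
from h import *
p=env.get_image("wrist");q=env.get_image("scene")
a=p["color"][180:330,230:410];a=cv2.resize(a,(360,300));b=cv2.resize(q["color"][165:235,360:444],(360,300),interpolation=cv2.INTER_CUBIC)
save({"color":np.hstack([a,b])},"c7.png")
print(env.observe()["ft_force"],env.observe()["position"])
```

```text
[ 0.01528335 -0.99648678 -0.24897545] [0.46549481 0.07286743 0.02821885]
```

View pics/c7.png

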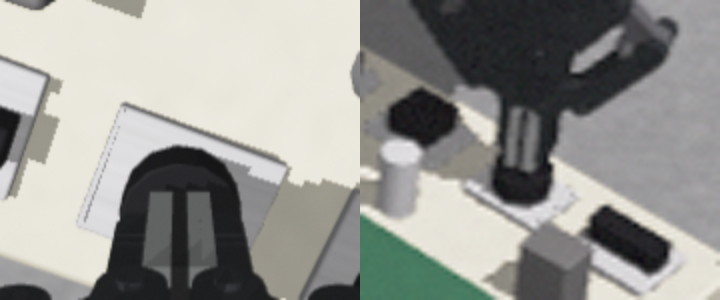

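The tip is centred over the round cap and clear of the capacitor and relay. I'll press in small steps.

Call:
move_arm([
  [0,0,0,0,0,0.15,-1],
  [0,0,0,0,0,0.3,-1],
  [0,0,0,0,0,0.45,-1],
  [0,0,0,0,0,0.6,-1],
  [0,0,0,0,0,0.6,-1],
])

```text
time_s: 15.55
position: [0.4654, 0.0729, 0.022]
tool_rot: [[0.939, 0.345, -0.0], [0.345, -0.939, 0.0], [-0.0, -0.0, -1.0]]
ft_force: [-0.9, -0.7, 3.4]
grip_width: 0.0001
gripper_force: 1.6
```

Call:
move_arm([
  [0,0,0,0,0,0.1,-1],
  [0,0,0,0,0,0.2,-1],
  [0,0,0,0,0,0.25,-1],
  [0,0,0,0,0,0.25,-1],
  [0,0,0,0,0,0.25,-1],
])

```text
time_s: 16.05
position: [0.4654, 0.0729, 0.0197]
tool_rot: [[0.939, 0.345, 0.0], [0.345, -0.939, -0.0], [0.0, 0.0, -1.0]]
ft_force: [-1.9, 0.2, 6.0]
grip_width: 0.0004
gripper_force: 3.1
```

Call:
move_arm([
  [0,0,0,0,0,0.05,-1],
  [0,0,0,0,0,0.05,-1],
  [0,0,0,0,0,0.05,-1],
  [0,0,0,0,0,0.05,-1],
])

```text
time_s: 16.45
position: [0.4654, 0.0729, 0.0193]
tool_rot: [[0.939, 0.345, 0.0], [0.345, -0.939, -0.0], [0.0, 0.0, -1.0]]
ft_force: [-1.9, 0.5, 6.4]
grip_width: -0.0001
gripper_force: 3.4
```

Call:
move_arm([
  [0,0,0,0,0,-0.5,-1],
  [0,0,0,0,0,-2,-1],
  [0,0,0,0,0,-6,-1],
  [0,0,0,0,0,-10,-1],
  [0,0,0,0,0,-12,-1],
])

```text
time_s: 16.95
position: [0.4663, 0.0728, 0.142]
tool_rot: [[0.939, 0.345, 0.004], [0.345, -0.939, -0.0], [0.004, 0.002, -1.0]]
ft_force: [0.3, 0.2, 0.0]
grip_width: -0.0001
gripper_force: 0.0
```

Call:
move_arm([
  [0,0,0,0,0,0,-1],
  [0,0,0,0,0,0,-1],
  [0,0,0,0,0,0,-1],
])

```text
time_s: 17.25
position: [0.4647, 0.0729, 0.1378]
tool_rot: [[0.939, 0.345, -0.003], [0.345, -0.939, 0.0], [-0.002, -0.001, -1.0]]
ft_force: [0.2, -0.1, -0.7]
grip_width: 0.0002
gripper_force: 0.0
```

```bash
python3 -c "
from h import *
print(env.close_job())"
```

```text
the job is handed in; nothing more can be done
None
```

I pressed the touch plate for over a second (about 4 N), pressed the round key to roughly 4.5 of its 6 mm (about 6.4 N), withdrew and handed the job in at about 17 s; the judge returned no result, and I took no picture after withdrawing.

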